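Slide a tablet cassette into its check-in dock and bolt it

TASK

Check in the small pale lilac tablet cassette for refilling: push it flat along the worktop into the bay of the check-in dock, hinge end first and finger tab outward, until it is fully home against the reader housing, then push the dock's blue bolt pad all the way in so that the bolt locks the cassette there. Use pushes only: the cassette must never be lifted or tipped up, and the other things on the worktop stay where they are.

Things in the scene. Friction and masses are not known exactly. Their poses are not given: they have to be found in the camera images.
- cassette: Pale lilac-grey plastic tablet cassette, flat clear lid shut, loose, about 0.12 kg: 80 mm long (x), 66 wide (y), 29 high, flat sides at y = +-33 mm. Origin: centre of the underside. +x points to its flat hinge end (x = +40 mm), which enters the bay first. It starts on the open worktop in front of the mouth, left of the dock for the robot, hinge end towards the bay within 0.6 rad.
- cassette_tab (a point): Middle of the outer face of the cassette's finger tab, at x = -40 mm, y = 0, 24.5 mm up in the cassette's frame. The tab is 20 mm wide and 20 to 29 mm up. Beside and above it the lid's edge stands at x = -37 mm (26 to 29 mm up, full width); the end wall below is at x = -34 mm.
- dock: Check-in dock, fixed on the worktop: a bay with no floor (the cassette slides on the worktop) between two dark metal rails 16 mm high, closed by a white reader housing. Frame: +x into the bay, z up; origin on the worktop where the cassette's origin lies when home, their x axes then parallel. Rails from x = -50 to +40 mm, inner faces at y = +-36.5 mm, outer at +-48.5 mm.
- dock_stop (a point): Foot of the stop: middle of the reader housing's face towards the bay, at x = +40 mm of the dock. The cassette's hinge end rests against it when home. The housing is 42 mm deep, 100 mm wide, 44 mm high.
- dock_mouth (a point): Middle of the bay's mouth on the worktop, at x = -75.5 mm, y = 0 of the dock. From here the smooth lead-ins (16 mm high) narrow from y = +-44 mm to +-35.5 mm at x = -50 mm, where the rails begin. On the rail at y < 0 sits the grey guide of the bolt, 18 mm high, x = -53.5 to -29.5 mm, out to y = -53 mm.
- lock_bolt (a joint): Travel of the dock's slide bolt along the dock's +y, in m: 0 drawn out, 0.030 fully in (hard stop). No spring, stays where left; about 1.5 N moves it. Its 8 mm rod runs at x = -41.5 mm of the dock, 4 to 12 mm up; pushed in, it reaches 23 mm into the bay right in front of the cassette's end wall, under the tab. If the cassette is only part-way in, the rod runs into its side.
- bolt_pad (a point): Middle of the outer face (facing the dock's -y) of the blue push pad on the bolt's outer end. The face is 26 mm wide (dock x), from 1 to 26 mm above the worktop; the pad is 8 mm thick. It lies at x = -41.5 mm, y = -92 mm + bolt travel in the dock's frame. Between it and the robot a fixed metal bar lies along the worktop, 27 mm wide, up to 12 mm high: come in with the fingertips about 15 mm up.
- stapler: Bystander: small blue stapler, 22 x 98 x 28 mm; origin at the centre of its underside. Leave it where it is.
- ink_pad: Bystander: dark blue stamp pad in its case, 52 x 68 x 17 mm; origin at the centre of its underside. Leave it where it is.
- label_roll: Bystander: white roll of labels, 64 mm across, 40 mm high; origin at the centre of its underside. Leave it where it is.
- calculator: Bystander: desk calculator, 112 x 68 x 15 mm; origin at the centre of its underside. Leave it where it is.
- measure_cup: Bystander: clear measuring cup, 50 mm across, 46 mm high; origin at the centre of its underside. Leave it where it is.
- sticky_pad: Bystander: yellow pad of sticky notes, 50 x 51 x 13 mm; origin at the centre of its underside. Leave it where it is.
- tweezers: Bystander: steel tweezers, 16 x 116 x 9 mm; origin at the centre of its underside. Leave it where it is.
Things that resemble listed ones, but are neither listed nor needed, are in the scene too. What is shaped like the cassette but yellow is not meant.

How it is judged (in metres and radians):
On the way, in this order (a step that is already met when the one before it is completed fails the run):
1. the cassette is home in the bay, square against the stop (x of cassette in the frame of dock between -0.004 and 0.004 m and y of cassette in the frame of dock between -0.005 and 0.005 m and angle between the x axis of cassette and the x axis of dock, either way round below 0.08 rad and height (world z) of cassette below 0.004 m and x of cassette_tab in the frame of dock below -0.03 m), for 0.2 s.
2. the bolt is pushed in (value of joint lock_bolt above 0.027 m), for 0.2 s.
At the end, for the whole second after the job is handed in: The cassette lies flat in the bay, tab outward (the tab more than 30 mm in front of the dock's origin), within 4 mm of home along the bay, 5 mm across it and 0.08 rad, at rest, and the bolt is pushed in at least 27 of its 30 mm (all of step 1 and value of joint lock_bolt above 0.027 m and linear speed of cassette below 0.02 m/s); the robot touches nothing.
It fails at once if the cassette is lifted (8 mm) or tipped up (0.15 rad) (height (world z) of cassette above 0.008 m or angle between cassette's own z axis and vertical above 0.15 rad).
It fails at once if a bystander (stapler, ink pad, labels, calculator, cup, sticky notes, tweezers) is moved by more than 20 mm (distance of any of stapler, ink_pad, label_roll, calculator, measure_cup, sticky_pad, tweezers from where it was at the start of the episode above 0.02 m).
It also fails if it takes over 61 s, if anything falls off the work surface, if the arm or the gripper's body presses on something with over 40 N, if the wrist force passes 120 N, or if a joint passes its speed limit or range.

ROBOT

A 6-joint arm with a two-finger parallel gripper is mounted at the origin on a cart in front of the work surface, level with it; the furniture and walls round the work are solid. World frame = base frame: x ahead of the robot, y to its left, z up, the work surface at z = 0. Lengths are in mm, angles in degrees, forces in N, time in s.
With the tool pointing down it reaches from about 350 to 850 mm from the base axis. Payload 8.1 kg.
Tool frame: the origin (TCP) lies at the very end of the fingers, on their centre line; the grasp point (between the pads) lies 19 mm behind it; z points along the fingers, y is the line along which they close (so a half turn about z gives the same grasp; the last joint's range is limited). The gripper opens to 85 mm and grips with 20 to 120 N. Pads are 22 mm wide; open, the fingers measure 114 mm over their backs; the gripper's body (76 mm by 85 mm) begins 54 mm behind the grasp point. The pads swing forward as they close: fully open they stand 13 mm farther back than shut.
Start: joints at [-76.398, 7.471, 85.268, -0, 87.261, -4.893], TCP at [190.354, -569.008, 231.292] pointing down, gripper open.
Joint ranges: [-169.43, 169.43], [-51.17, 129.36], [1.28, 143.12], [-76.62, 256.62], [0, 156.53], [-152.29, 152.29]. Speed limits (degrees/s): [136.94, 136.94, 159.86, 180, 180, 180].

INTERFACE

Orientations are given as [roll, pitch, yaw] about the fixed x, y, z axes, in that order (R = Rz(yaw) Ry(pitch) Rx(roll)).
In Python, from bench import status, viewer, job gives the robot as it stands.
- The arm moves only by the tool arm_command, never from a script. Its argument "targets" is a list that holds one entry, the list of rows, each a list of 7 numbers: the shift along the world's x, y, z in m, then the turn, a rotation vector about the world's x, y, z in rad, then the opening, from -1 (shut) to 1 (fully open). In form: [[[dx, dy, dz, rx, ry, rz, gripper], ...]]. A call has 1 to 10 rows; each row shifts and turns the commanded pose from where the row before left it; what a row does not reach is not made up. A row lasts 1/8 s, in which the tool goes at most 62.5 mm and 10.7 degrees, less where a joint would pass 70% of its speed; a pose out of reach is approached as far as the arm can. A call with a gripper value outside its range is refused whole. The fingers move at their own pace and stop on an object; "force" is the grip in N (left out, the last holds). Time passes only in rows, so rows that do not move let the fingers close. It gives the time, the measured TCP pose, the force, the opening and the grip force at its end, in the units of the state.
- status.sense(): the state, without advancing time (a new reading comes with each control period).
- viewer.snapshot(name): name is "side" or "top" or "wrist"; returns the picture (420x560x3 uint8, red, green, blue); there is no depth.
- viewer.camera_model(name): a dict with "vertical_fov" (degrees; the focal length in pixels is half the picture's height over the tangent of half this angle, whatever the lens; pixels are square), "cx", "cy" (the principal point, pixels), "xyz" and "attitude" of the camera in the world. Camera axes: x right, y down, z forward; pixel columns grow to the right and rows downward; lengths in mm; the calibration is good to about 2 mm. A picture is of the moment at which its call begins: read the wrist's pose just before it. camera_model takes no time and is no camera call; for the wrist camera it gives the pose at the moment of the call.
- job.hand_in(): hands the job in; it is judged then, once.
The state is a dict: "time": time; "joint_pos": joint angles; "qd": joint speeds; "joint_efforts": joint torques, N m; "tool_pos": TCP position; "tcp_rot": TCP orientation; "ft_force": force on the tool from outside, world axes, zero at the start; "wrist_torque": the same for the moment, N m; "finger_gap": finger opening in mm; "grip_force": force on a finger pad.
Only numpy, scipy, OpenCV 4.12 (cv2) and the standard library are available. Lean on these libraries where they do the work, as an engineer would, in place of code of your own. Each camera call takes 0.05 s, during which the arm holds its last target. There are 200 camera calls.

## Working session

There is one attempt and no reset: what is moved stays moved. The work goes in short steps, Python scripts to look and compute and a tool call to move; the robot and the scene stay as the last step left them, time stands still between calls to the robot, and variables do not carry over. Pictures are saved under pics/ and viewed, at most 10 in all, crops included, and the job is handed in when it is done.

Besides the shell and the picture viewer there is one more tool, called as name(argument=value, ...), one argument or row to a line, values as JSON. arm_command: Moves the arm, as the interface text tells. Its arguments: {"type":"object","properties":{"targets":{"type":"array"},"force":{"type":"number"}},"required":["targets"]}

```bash
mkdir -p pics
python3 - <<'E'
from bench import status, viewer
import cv2
for n in("top","side"):
    m=viewer.camera_model(n);print(n,m)
    cv2.imwrite(f"pics/{n}0.png",viewer.snapshot(n)[:,:,::-1])
s=status.sense();print(s['time'],s['tool_pos'],s['tcp_rot'],s['finger_gap'])
E
```

```text
top {'vertical_fov': 50.71955358606248, 'cx': 284.1217501389388, 'cy': 213.4696161855562, 'xyz': array([ 314.41347134,  -75.31598452, 1129.95181942]), 'attitude': array([-170.22664454,   -0.50680244,  -88.64474173])}
side {'vertical_fov': 44.07337718997879, 'cx': 281.2833987495233, 'cy': 216.72744590559554, 'xyz': array([377.24001305, 832.12588056, 609.33561943]), 'attitude': array([-120.29842846,    0.82819863, -172.76996771])}
0.1 [ 190.22677924 -568.53606175  230.3352436 ] [-1.79906339e+02 -7.35977094e-03  1.84932781e+01] 85.3746690117849
```

View pics/top0.png

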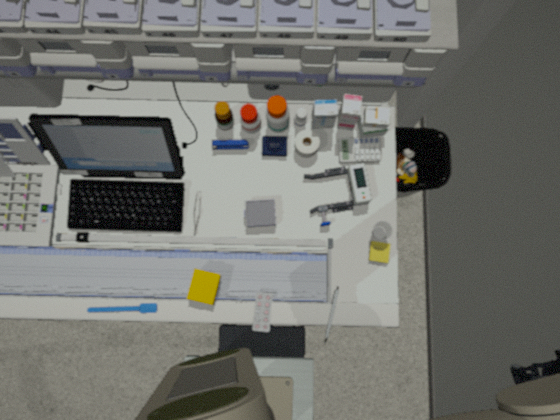

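View pics/side0.png

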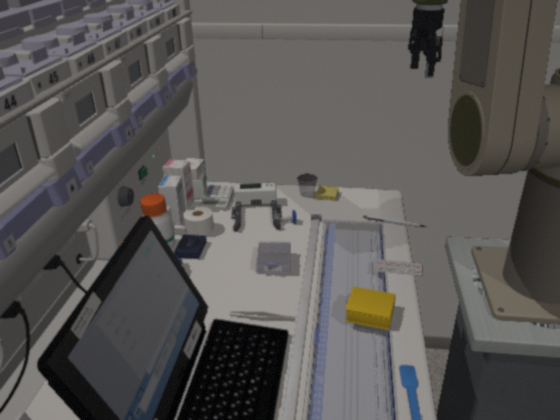

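The top view shows the lilac cassette at about (261,214). The dock has its rails at (325,173) and (332,208), its housing at (360,185) and the blue pad at (325,222). I'll look closer at both views.

Run:
```python
import cv2,numpy as np
a=cv2.imread("pics/top0.png")[155:245,235:395]
b=cv2.imread("pics/side0.png")[175:285,220:350]
a=cv2.resize(a,None,fx=5,fy=5,interpolation=cv2.INTER_CUBIC);b=cv2.resize(b,None,fx=5,fy=5,interpolation=cv2.INTER_CUBIC)
cv2.imwrite("pics/ta.png",a);cv2.imwrite("pics/sb.png",b)
```

```text
(no output)
```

View pics/ta.png

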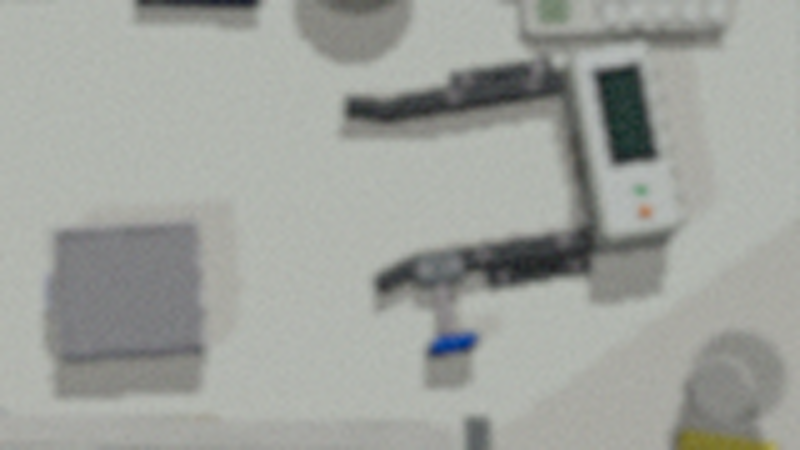

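View pics/sb.png

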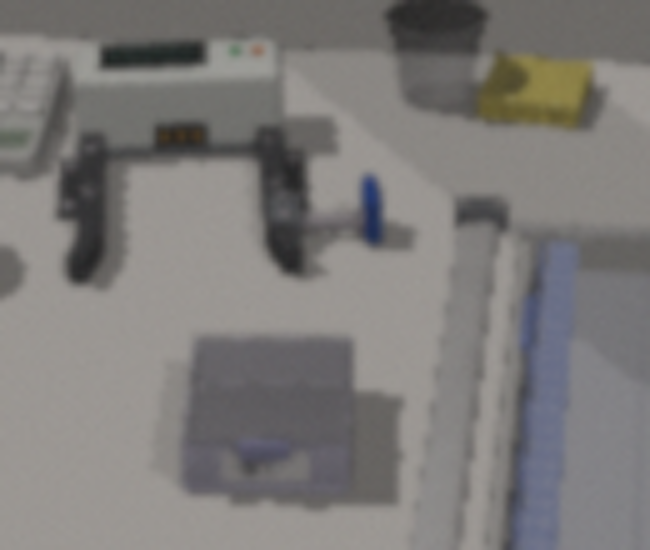

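The crops show the cassette lid corners (ta.png) at about (55,230), (197,225), (202,350) and (58,358), with the tab on the left. The housing top is at (575,50)-(680,225), and the blue pad top is at (453,340). I'll convert these to rough positions.

```bash
cat > h.py <<'E'
import numpy as np
from scipy.spatial.transform import Rotation as R
from bench import status, viewer
def ray(m,p,z):
    f=210/np.tan(np.radians(m['vertical_fov']/2))
    d=R.from_euler('xyz',m['attitude'],degrees=True).apply([(p[0]-m['cx'])/f,(p[1]-m['cy'])/f,1])
    c=np.array(m['xyz']);return c+d*(z-c[2])/d[2]
def proj(m,P):
    f=210/np.tan(np.radians(m['vertical_fov']/2))
    q=R.from_euler('xyz',m['attitude'],degrees=True).inv().apply(np.array(P,float)-m['xyz'])
    return np.c_[m['cx']+f*q[:,0]/q[:,2],m['cy']+f*q[:,1]/q[:,2]]
E
python3 - <<'E'
from h import *
m=viewer.camera_model("top")
g=lambda u,v,z:ray(m,(235+(u+.5)/5-.5,155+(v+.5)/5-.5),z).round(1)
for n,p in dict(c=[(55,230,29),(197,225,29),(202,350,29),(58,358,29)],tab=[(50,292,29)],house=[(575,52,44),(642,45,44),(680,225,44),(600,237,44)],
 railU=[(385,117,16),(560,88,16)],railL=[(480,242,16),(585,228,16)],tips=[(345,110,8),(378,290,8)],pad=[(432,347,26),(475,335,26)],bar=[(478,418,12),(488,445,12)],roll=[(352,30,10)],cup=[(725,380,20)],ink=[(200,8,17)]).items():
    print(n,[g(*q)[:2].tolist() for q in p])
E
```

```text
c [[534.8, 17.7], [539.3, -54.1], [475.3, -58.3], [469.5, 13.7]]
tab [[502.9, 19.0]]
house [[630.6, -243.7], [635.2, -277.8], [542.4, -296.2], [535.2, -256.1]]
railU [[601.4, -149.5], [619.3, -240.2]]
railL [[536.7, -199.1], [545.4, -253.1]]
tips [[606.7, -129.1], [511.8, -147.7]]
pad [[480.2, -174.1], [486.8, -195.8]]
bar [[446.4, -199.1], [432.8, -204.2]]
roll [[649.4, -132.0]]
cup [[467.9, -323.2]]
ink [[657.1, -52.2]]
```

The rough fit puts the dock axis at about -80°, its home origin at about (576,-210), and the cassette at about (505,-20) with heading about -86°. I'll move above the area for a close wrist view, with the fingers at about a 30 mm gap. That way they straddle the tab and push on the lid edge.

arm_command(
  targets=[
    [[0.029, 0.047, 0.009, 0, 0, 0.142, -0.29], [0.029, 0.047, 0.009, 0, 0, 0.142, -0.29], [0.029, 0.047, 0.009, 0, 0, 0.142, -0.29], [0.029, 0.047, 0.009, 0, 0, 0.142, -0.29], [0.029, 0.047, 0.009, 0, 0, 0.142, -0.29], [0.029, 0.047, 0.009, 0, 0, 0.142, -0.29], [0.029, 0.047, 0.009, 0, 0, 0.142, -0.29], [0.029, 0.047, 0.009, 0, 0, 0.142, -0.29], [0.029, 0.047, 0.009, 0, 0, 0.142, -0.29], [0.029, 0.047, 0.009, 0, 0, 0.142, -0.29]],
  ],
)

```text
time: 1.35
tool_pos: [480.9, -97.3, 321.3]
tcp_rot: [-180.0, 0.0, 100.1]
ft_force: [1.4, -0.5, -0.3]
finger_gap: 30.7
grip_force: 0.0
```

Run:
```python
from h import *
import cv2
m=viewer.camera_model("wrist");im=viewer.snapshot("wrist");s=status.sense()
print(m,s['time'],s['tool_pos'],s['tcp_rot'],s['finger_gap'],s['joint_pos'])
np.save("w1.npy",m,allow_pickle=True);cv2.imwrite("pics/w1.png",im[:,:,::-1])
```

```text
{'vertical_fov': 65.87900299655877, 'cx': 276.41825148969764, 'cy': 208.1971588704502, 'xyz': array([468.39844774, -25.92847307, 462.70135541]), 'attitude': array([1.63170966e+02, 5.75125962e-02, 1.01814068e+01])} 1.4 [483.54834155 -91.86348143 322.4125051 ] [ 1.79808926e+02 -1.56872987e-01  1.00764594e+02] 30.415674378988534 [-16.89731794 -10.61993462  93.61688194   0.22931307  96.90659096
 -27.63388344]
```

View pics/w1.png

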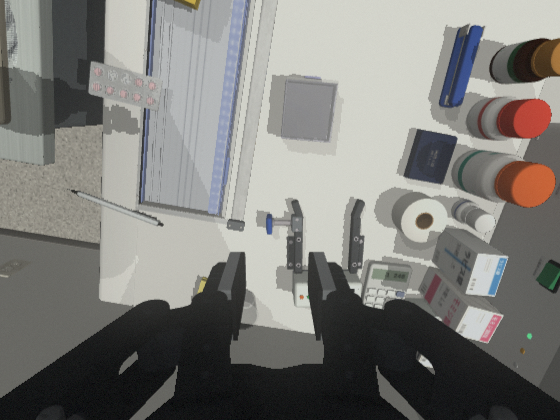

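The wrist view shows the cassette at (308,108) with its tab up at (310,78), the rails at (297,235) and (357,235), and the pad at (269,224). The arm was still settling, so I'll retake it and enlarge.

Run:
```python
from h import *
import cv2
m=viewer.camera_model("wrist");im=viewer.snapshot("wrist")[:,:,::-1]
s=status.sense();print(s['time'],s['tool_pos'],s['tcp_rot'],m['xyz'],m['attitude'])
np.save("w2.npy",m,allow_pickle=True);cv2.imwrite("pics/w2.png",im)
a=cv2.resize(im[60:180,265:355],None,fx=4,fy=4,interpolation=cv2.INTER_CUBIC)
b=cv2.resize(im[195:315,265:375],None,fx=4,fy=4,interpolation=cv2.INTER_CUBIC)
cv2.imwrite("pics/w2c.png",np.hstack([a,b]))
```

```text
1.45 [482.30647914 -94.56058152 321.87203707] [ 1.79904568e+02 -7.07971734e-02  1.00399790e+02] [469.85454194 -21.17346167 464.00914212] [ 1.63326765e+02 -1.48463610e-01  1.08214700e+01]
```

View pics/w2c.png

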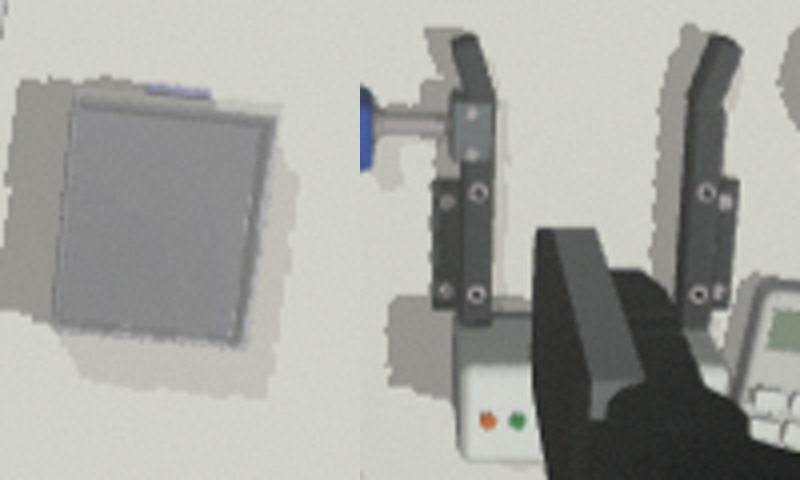

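I'll cast the picked corners: lid corners (75,97), (277,117), (243,347), (58,326); rail inner edges (495,105)-(490,325) and (688,110)-(677,325); housing top front-left (462,365).

Run:
```python
from h import *
m=np.load("w2.npy",allow_pickle=True).item()
A=lambda u,v,z:ray(m,(265+u/4,60+v/4),z)[:2]
B=lambda u,v,z:ray(m,(265+(u-360)/4,195+v/4),z)[:2]
c=[A(*p,29) for p in((75,97),(277,117),(243,347),(58,326))]
print(np.round(c,1).tolist(),np.mean(c,0),'tab',A(150,88,28),A(210,95,28))
L=[B(495,105,16),B(490,325,16)];Rr=[B(688,110,16),B(677,325,16)]
print(np.round(L+Rr,1).tolist(),[np.degrees(np.arctan2(*(q[1]-q[0])[::-1])) for q in(L,Rr)],'house',B(462,365,44),B(530,365,44),'face foot',B(600,318,16))
print('mouth ends',B(462,40,16),B(728,42,16),'rod',B(380,120,12),B(445,120,12),'guide',B(452,95,18),B(452,160,18),'railend',B(465,325,16),B(490,325,16))
```

```text
[[473.9, 12.6], [537.7, 18.7], [543.7, -53.1], [482.2, -57.9]] [509.38956072 -19.94217893] tab [496.59955696  19.66423868] [515.59731364  21.20126099]
[[532.0, -166.2], [548.6, -254.1], [601.7, -154.9], [619.4, -240.7]] [np.float64(-79.27829894916054), np.float64(-78.36935750366614)] house [ 537.01603191 -257.3756421 ] [ 561.37607782 -252.75734244] face foot [ 589.55819108 -243.32015234]
mouth ends [ 515.18948717 -144.24569642] [ 609.43948459 -127.06602828] rod [ 491.96881266 -181.17520975] [ 515.57599518 -176.68535478] guide [ 515.57609594 -164.71890995] [ 520.56799351 -189.45610275] railend [ 539.16334698 -255.93059179] [ 548.62109673 -254.13656253]
```

arm_command(
  targets=[
    [[-0.0155, 0.034, 0, 0, 0, 0.01, -1], [-0.0155, 0.034, -0.02, 0, 0, 0.01, -1], [0, 0, -0.055, 0, 0, 0, -1], [0, 0, -0.055, 0, 0, 0, -1], [0, 0, -0.055, 0, 0, 0, -1], [0, 0, -0.055, 0, 0, 0, -1], [0, 0, -0.03, 0, 0, 0, -1], [0, 0, 0, 0, 0, 0, -1], [0, 0, 0, 0, 0, 0, -1]],
  ],
)

```text
time: 2.58
tool_pos: [450.1, -31.4, 52.6]
tcp_rot: [179.9, 0.0, 101.0]
ft_force: [0.7, 0.4, 0.8]
finger_gap: 0.0
grip_force: 0.0
```

Run:
```python
from h import *
import cv2
for i in range(2):
    m=viewer.camera_model("wrist");im=viewer.snapshot("wrist")[:,:,::-1]
    s=status.sense();print(s['time'],s['tool_pos'],s['tcp_rot'],m['xyz'],m['attitude'],s['finger_gap'])
np.save("w3.npy",m,allow_pickle=True);cv2.imwrite("pics/w3.png",im)
```

```text
2.625 [450.7898177  -31.48010859  53.20916042] [1.79847800e+02 6.56767550e-02 1.00977528e+02] [436.3809791   39.72481052 193.97037728] [ 1.63136620e+02 -2.98068084e-02  1.10252330e+01] 0.1187550052951248
2.675 [450.98843396 -31.47801509  53.37508326] [1.79817214e+02 7.45172469e-02 1.00981967e+02] [436.79472917  39.71346897 194.5210571 ] [ 1.63107240e+02 -1.08311584e-01  1.10335523e+01] 0.08827518482254303
```

View pics/w3.png

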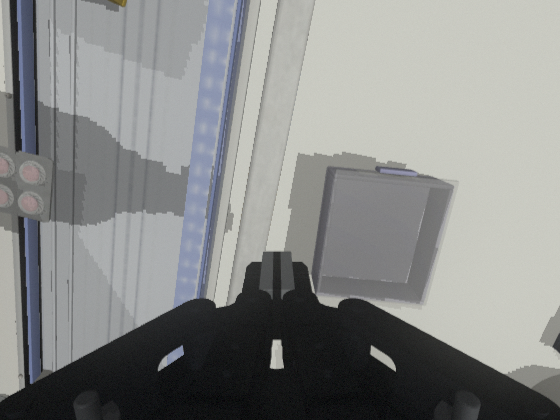

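The wrist view shows the cassette's lid corners at about (329,168), (458,181), (425,307) and (316,293), the tab at (397,171), and the shut fingers at (277,255), just left of it. I'll refine the pose.

Run:
```python
from h import *
m=np.load("w3.npy",allow_pickle=True).item()
c=[ray(m,p,29)[:2] for p in((329,168),(458,181),(425,307),(316,293))]
print(np.round(c,1).tolist(),np.mean(c,0),ray(m,(377,168),29),ray(m,(417,174),29))
print('bar',ray(m,(313,20),12),ray(m,(240,290),12),ray(m,(235,285),12))
```

```text
[[469.1, 16.8], [536.8, 23.0], [544.2, -52.5], [479.1, -55.6]] [507.30352173 -17.08362924] [493.39670584  21.53401332  29.        ] [514.60567242  22.47595274  29.        ]
bar [446.87466653  85.4692065   12.        ] [435.38754508 -72.5234423   12.        ] [431.70458422 -69.58259936  12.        ]
```

arm_command(
  targets=[
    [[0, 0, -0.018, 0, 0, 0, -1], [0, 0, -0.018, 0, 0, 0, -1], [0.008, 0.0016, 0, 0, 0, 0, -1], [0.006, 0.0012, 0, 0, 0, 0, -1], [0.006, 0.0012, 0, 0, 0, 0, -1], [0.006, 0.0012, 0, 0, 0, 0, -1], [0.006, 0.0012, 0, 0, 0, 0, -1], [0.005, 0.001, 0, 0, 0, 0, -1], [0.004, 0.0006, 0, 0, 0, 0, -1], [0, 0, 0, 0, 0, 0, -1]],
  ],
)

```text
time: 3.92
tool_pos: [490.7, -22.9, 15.3]
tcp_rot: [180.0, 0.0, 101.0]
ft_force: [0.4, -0.9, -0.1]
finger_gap: -0.0
grip_force: 0.0
```

Run:
```python
from h import *
import cv2
m=viewer.camera_model("wrist");im=viewer.snapshot("wrist")[:,:,::-1]
s=status.sense();print(s['time'],s['tool_pos'],s['tcp_rot'],s['ft_force'])
np.save("w4.npy",m,allow_pickle=True);cv2.imwrite("pics/w4.png",im)
```

```text
3.975 [490.4803371  -22.94932331  15.22645829] [ 1.79994263e+02 -3.47965559e-03  1.01003889e+02] [ 0.85802745 -0.38606312 -0.36335819]
```

View pics/w4.png

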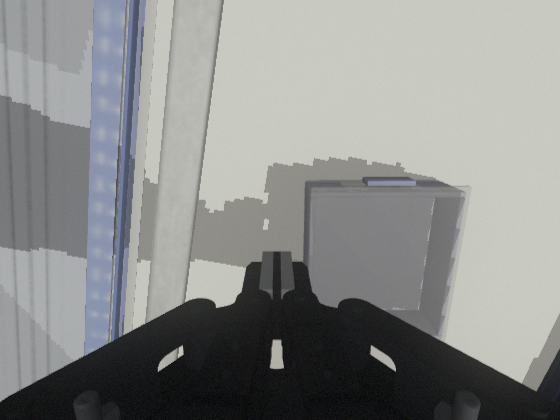

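The cassette is now against the finger and nearly square. The lid's back corners are at (306,182) and (469,189), and the tab spans (363,180)-(415,183).

Run:
```python
from h import *
m=np.load("w4.npy",allow_pickle=True).item()
a,b,t1,t2=[ray(m,p,29)[:2] for p in((306,182),(469,189),(363,179),(415,182))]
h=np.degrees(np.arctan2(*(b-a)[::-1]));t=np.radians(h-90)
o=(a+b)/2+37*np.array([np.cos(t),np.sin(t)]);print(a,b,t1,t2,h-90,o,(t1+t2)/2+40*np.array([np.cos(t),np.sin(t)]))
print(np.linalg.norm(b-a),np.linalg.norm(t2-t1))
th=np.radians(-79);x=np.array([np.cos(th),np.sin(th)]);y=np.array([-x[1],x[0]]);d=o-[577,-209];print(d@x,d@y)
```

```text
[493.95829235  23.31753167] [559.24968263  33.14999088] [516.10135476  28.8982898 ] [536.92661254  31.72339087] -81.43598032916198 [532.11382027  -8.35369208] [532.47055963  -9.24316329]
66.02759195524663 21.016007181703188
-205.52455697679363 -5.776373740424589
```

Pushing 6 mm more, then backing off, rising and going behind the cassette.

arm_command(
  targets=[
    [[0.004, 0.0007, 0, 0, 0, 0, -1], [0.002, 0.0005, 0, 0, 0, 0, -1], [0, 0, 0, 0, 0, 0, -1], [-0.015, -0.003, 0, 0, 0, 0, -1], [0, 0, 0.045, 0, 0, 0, -1], [0.022, 0.039, 0, 0, 0, 0, -0.29], [0.022, 0.039, 0, 0, 0, 0, -0.29], [0, 0, 0, 0, 0, 0, -0.29], [0, 0, 0, 0, 0, 0, -0.29]],
  ],
)

```text
time: 5.1
tool_pos: [524.9, 53.1, 60.0]
tcp_rot: [-180.0, 0.0, 101.0]
ft_force: [1.0, 0.1, -0.1]
finger_gap: 30.2
grip_force: 0.0
```

Run:
```python
from h import *
import cv2
m=viewer.camera_model("wrist");im=viewer.snapshot("wrist")[:,:,::-1]
s=status.sense();print(s['time'],s['tool_pos'],s['tcp_rot'],s['ft_force'])
np.save("w5.npy",m,allow_pickle=True);cv2.imwrite("pics/w5.png",im)
m=viewer.camera_model("top");t=viewer.snapshot("top")[:,:,::-1];cv2.imwrite("pics/t5.png",t)
t=cv2.resize(t[150:240,240:380],None,fx=3,fy=4.667,interpolation=cv2.INTER_CUBIC)
cv2.imwrite("pics/c5.png",np.hstack([cv2.resize(im,(380,420)),t[:420]]))
```

```text
5.15 [524.76747628  52.65476063  59.93949552] [-1.79946789e+02  1.04512440e-02  1.00999002e+02] [-0.31782366 -0.84764866  0.6943216 ]
```

View pics/c5.png

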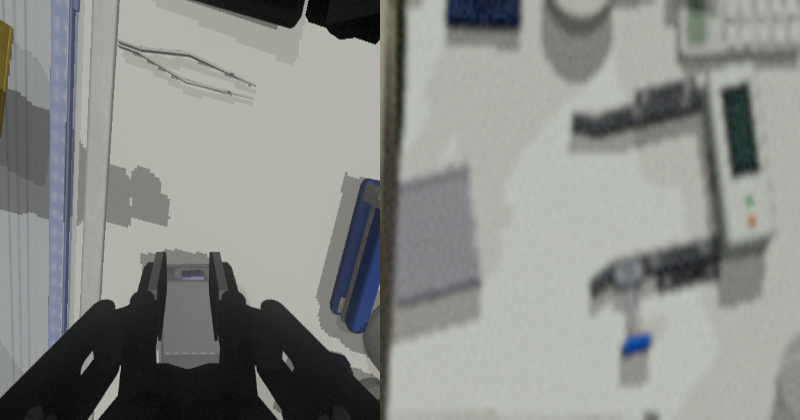

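View: the fingers straddle the tab nearly centred, and the cassette is square in front of the bay. Descending and pushing.

arm_command(
  targets=[
    [[0, 0, -0.023, 0, 0, 0, -0.29], [0, 0, -0.023, 0, 0, 0, -0.29], [0.0016, -0.008, 0, 0, 0, 0, -0.29], [0.0016, -0.008, 0, 0, 0, 0, -0.29], [0.0016, -0.008, 0, 0, 0, 0, -0.29], [0.0016, -0.008, 0, 0, 0, 0, -0.29], [0.0016, -0.008, 0, 0, 0, 0, -0.29], [0.0016, -0.008, 0, 0, 0, 0, -0.29], [0.0016, -0.008, 0, 0, 0, 0, -0.29], [0.0016, -0.008, 0, 0, 0, 0, -0.29]],
  ],
)

```text
time: 6.45
tool_pos: [538.2, -11.3, 14.3]
tcp_rot: [-180.0, -0.0, 101.0]
ft_force: [-1.0, 1.6, 0.5]
finger_gap: 30.3
grip_force: 0.7
```

arm_command(
  targets=[
    [[0.0016, -0.008, 0, 0, 0, 0, -0.29], [0.0016, -0.008, 0, 0, 0, 0, -0.29], [0.0016, -0.008, 0, 0, 0, 0, -0.29], [0.0016, -0.008, 0, 0, 0, 0, -0.29], [0, 0, 0, 0, 0, 0, -0.29]],
  ],
)

```text
time: 7.08
tool_pos: [544.7, -43.6, 14.3]
tcp_rot: [-180.0, 0.0, 101.0]
ft_force: [-0.3, -0.9, -0.3]
finger_gap: 30.1
grip_force: 0.0
```

Run:
```python
from h import *
import cv2
s=status.sense();print(s['time'],s['tool_pos'],s['tcp_rot'],s['ft_force'])
m=viewer.camera_model("wrist");im=viewer.snapshot("wrist")[:,:,::-1]
mt=viewer.camera_model("top");t=viewer.snapshot("top")[:,:,::-1]
ms=viewer.camera_model("side");sd=viewer.snapshot("side")[:,:,::-1]
cv2.imwrite("pics/t6.png",t);cv2.imwrite("pics/s6.png",sd);cv2.imwrite("pics/w6.png",im)
# tab (violet) in wrist, finger inner edges
hsv=cv2.cvtColor(im,cv2.COLOR_BGR2HSV)
k=cv2.inRange(hsv,(112,60,60),(135,255,255));k[:, :200]=0;k[:,360:]=0
n,l,st,c=cv2.connectedComponentsWithStats(k)
for i in range(1,n):
    if st[i,4]>15: print(st[i],c[i],ray(m,c[i],25)[:2])
# cassette lid in top: grey violet
f=t[150:240,240:380].astype(int)
hs=cv2.cvtColor(t,cv2.COLOR_BGR2HSV)
g=cv2.imread("pics/t5.png");print('lid colour',g[200,255],'table',g[190,290], 'blue rail',g[172,325])
```

```text
7.075 [544.66239538 -43.61947801  14.2576473 ] [-1.79999115e+02  2.21156531e-02  1.00958587e+02] [-0.3100566  -0.86237905 -0.31207299]
lid colour [136 133 133] table [181 188 183] blue rail [95 97 97]
```

arm_command(
  targets=[
    [[0.0016, -0.008, 0, 0, 0, 0, -0.29], [0.0016, -0.008, 0, 0, 0, 0, -0.29], [0.0016, -0.008, 0, 0, 0, 0, -0.29], [0.0016, -0.008, 0, 0, 0, 0, -0.29], [0.0016, -0.008, 0, 0, 0, 0, -0.29], [0.0016, -0.008, 0, 0, 0, 0, -0.29]],
  ],
)

```text
time: 7.98
tool_pos: [554.2, -91.4, 14.3]
tcp_rot: [-180.0, -0.0, 101.0]
ft_force: [-0.4, 0.2, -0.4]
finger_gap: 30.4
grip_force: 0.3
```

arm_command(
  targets=[
    [[0.0016, -0.008, 0, 0, 0, 0, -0.29], [0.0016, -0.008, 0, 0, 0, 0, -0.29], [0.0016, -0.008, 0, 0, 0, 0, -0.29], [0.0016, -0.008, 0, 0, 0, 0, -0.29]],
  ],
)

```text
time: 8.48
tool_pos: [560.6, -123.3, 14.2]
tcp_rot: [-180.0, -0.0, 101.0]
ft_force: [-0.6, 0.5, 0.7]
finger_gap: 30.3
grip_force: 0.5
```

Run:
```python
from h import *
import cv2
s=status.sense();print(s['time'],s['tool_pos'],s['tcp_rot'],s['ft_force'])
P=[]
for n in("top","side"):
    P.append(viewer.snapshot(n)[:,:,::-1])
a=cv2.resize(P[0][150:240,240:380],(420,270),interpolation=cv2.INTER_CUBIC)
b=cv2.resize(P[1][170:280,220:350],(380,322),interpolation=cv2.INTER_CUBIC)
o=np.zeros((322,800,3),np.uint8);o[:270,:420]=a;o[:,420:]=b
cv2.imwrite("pics/c7.png",o)
```

```text
8.475 [ 560.55703354 -123.29818157   14.24379223] [-1.79987449e+02 -5.97364612e-03  1.01001411e+02] [-0.57231003  0.46725478  0.68029339]
```

arm_command(
  targets=[
    [[0.0012, -0.006, 0, 0, 0, 0, -0.29], [0.0012, -0.006, 0, 0, 0, 0, -0.29], [0.0012, -0.006, 0, 0, 0, 0, -0.29], [0.0012, -0.006, 0, 0, 0, 0, -0.29], [0.0012, -0.006, 0, 0, 0, 0, -0.29]],
  ],
)

```text
time: 9.2
tool_pos: [566.7, -153.2, 14.3]
tcp_rot: [180.0, 0.0, 101.0]
ft_force: [0.3, 1.2, 1.1]
finger_gap: 30.2
grip_force: 0.5
```

arm_command(
  targets=[
    [[0.0004, -0.002, 0, 0, 0, 0, -0.29], [0.0004, -0.002, 0, 0, 0, 0, -0.29], [0.0004, -0.002, 0, 0, 0, 0, -0.29]],
  ],
)

```text
time: 9.57
tool_pos: [567.8, -158.8, 14.3]
tcp_rot: [180.0, -0.0, 101.0]
ft_force: [-0.7, 1.6, 1.6]
finger_gap: 30.2
grip_force: 0.7
```

arm_command(
  targets=[
    [[0.0004, -0.002, 0, 0, 0, 0, -0.29]],
  ],
)

```text
time: 9.7
tool_pos: [568.2, -160.8, 14.3]
tcp_rot: [180.0, -0.0, 101.0]
ft_force: [-0.6, 1.4, 1.3]
finger_gap: 30.1
grip_force: 0.7
```

arm_command(
  targets=[
    [[0.0004, -0.002, 0, 0, 0, 0, -0.29]],
  ],
)

```text
time: 9.82
tool_pos: [568.5, -161.8, 14.2]
tcp_rot: [180.0, -0.1, 101.0]
ft_force: [-0.3, 11.1, 4.2]
finger_gap: 30.7
grip_force: 5.6
```

arm_command(
  targets=[
    [[0.0004, -0.002, 0, 0, 0, 0, -0.29]],
  ],
)

```text
time: 9.95
tool_pos: [568.7, -162.0, 14.2]
tcp_rot: [-180.0, -0.3, 101.0]
ft_force: [-1.4, 19.6, 8.2]
finger_gap: 29.9
grip_force: 9.9
```

arm_command(
  targets=[
    [[0.0002, -0.001, 0, 0, 0, 0, -0.29]],
  ],
)

```text
time: 10.07
tool_pos: [568.7, -162.1, 14.2]
tcp_rot: [-180.0, -0.3, 101.0]
ft_force: [-3.7, 21.8, 9.5]
finger_gap: 30.4
grip_force: 10.8
```

Firm stop at 20 N, so the cassette is home. Backing off and rising, then a check.

arm_command(
  targets=[
    [[-0.0032, 0.016, 0, 0, 0, 0, -0.29], [0, 0, 0.03, 0, 0, 0, -0.29], [0, 0, 0.05, 0, 0, 0, -0.29], [-0.05, 0.01, 0.02, 0, 0, 0, -1], [-0.05, 0, 0, 0, 0, 0, -1], [0, 0, 0, 0, 0, 0, -1], [0, 0, 0, 0, 0, 0, -1]],
  ],
)

```text
time: 10.95
tool_pos: [466.4, -140.1, 114.7]
tcp_rot: [179.9, 0.1, 101.0]
ft_force: [0.6, 0.0, -0.5]
finger_gap: 0.2
grip_force: 0.0
```

Run:
```python
from h import *
import cv2
P={}
s=status.sense();print(s['time'],s['tool_pos'],s['tcp_rot'])
for n in("top","side","wrist"):
    np.save(f"m_{n}.npy",viewer.camera_model(n),allow_pickle=True)
    P[n]=viewer.snapshot(n)[:,:,::-1];cv2.imwrite(f"pics/{n}8.png",P[n])
b=cv2.resize(P["side"][170:270,220:350],(390,300),interpolation=cv2.INTER_CUBIC)
t=cv2.resize(P["top"][155:225,290:380],(390,300),interpolation=cv2.INTER_CUBIC)
o=np.zeros((600,790,3),np.uint8);o[:300,400:]=b;o[300:,400:]=t
o[:300,:400]=cv2.resize(P["wrist"],(400,300))
cv2.imwrite("pics/c8.png",o)
```

```text
10.95 [ 466.35442718 -140.09465362  114.73690139] [1.79928782e+02 6.89284649e-02 1.00976583e+02]
```

View pics/c8.png

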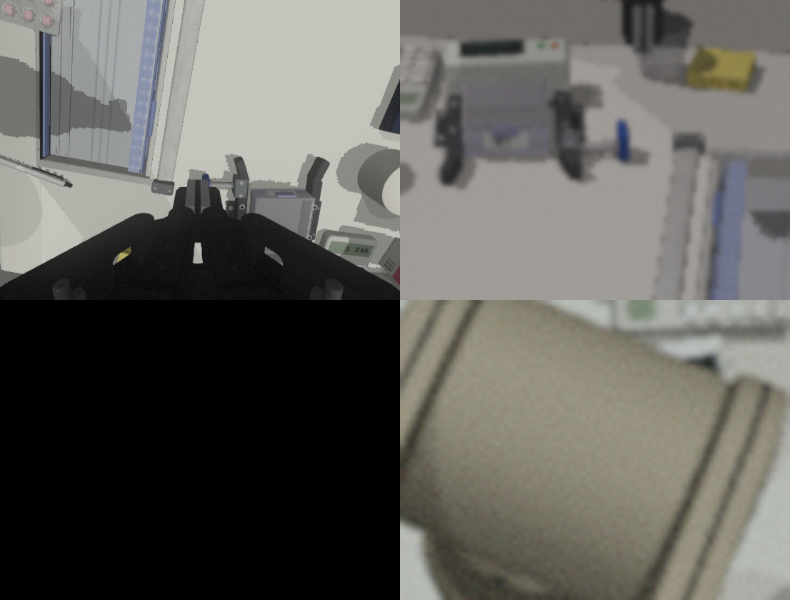

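The last picture shows the cassette seated between the rails against the housing, tab outward, with the pad still drawn out. Next, the bolt.

arm_command(
  targets=[
    [[-0.016, -0.051, 0, 0, 0, 0, -1], [0, 0, -0.04, 0, 0, 0, -1], [0, 0, -0.04, 0, 0, 0, -1], [0, 0, -0.019, 0, 0, 0, -1], [0, 0, 0, 0, 0, 0, -1]],
  ],
)

```text
time: 11.72
tool_pos: [449.9, -190.6, 13.9]
tcp_rot: [-179.9, -0.1, 101.0]
ft_force: [0.5, -0.3, 0.0]
finger_gap: 0.3
grip_force: 0.0
```

arm_command(
  targets=[
    [[0.006, 0.0012, 0, 0, 0, 0, -1], [0.006, 0.0012, 0, 0, 0, 0, -1], [0.005, 0.001, 0, 0, 0, 0, -1], [0.005, 0.001, 0, 0, 0, 0, -1], [0.005, 0.001, 0, 0, 0, 0, -1], [0.005, 0.001, 0, 0, 0, 0, -1]],
  ],
)

```text
time: 12.48
tool_pos: [482.4, -184.6, 15.6]
tcp_rot: [180.0, 0.0, 101.0]
ft_force: [-1.0, -1.1, 2.8]
finger_gap: 0.3
grip_force: 1.2
```

arm_command(
  targets=[
    [[0.004, 0.0008, 0, 0, 0, 0, -1], [0.004, 0.0008, 0, 0, 0, 0, -1]],
  ],
)

```text
time: 12.72
tool_pos: [490.2, -182.8, 15.3]
tcp_rot: [-180.0, 0.0, 101.0]
ft_force: [-1.3, -1.2, 2.0]
finger_gap: 0.2
grip_force: 1.2
```

arm_command(
  targets=[
    [[0.003, 0.0006, 0, 0, 0, 0, -1]],
  ],
)

```text
time: 12.85
tool_pos: [493.2, -182.2, 15.3]
tcp_rot: [-180.0, 0.0, 101.0]
ft_force: [-1.4, -1.0, 1.8]
finger_gap: -0.0
grip_force: 1.1
```

arm_command(
  targets=[
    [[0.003, 0.0006, 0, 0, 0, 0, -1]],
  ],
)

```text
time: 12.98
tool_pos: [495.9, -181.6, 15.2]
tcp_rot: [-180.0, -0.0, 101.0]
ft_force: [-6.8, -3.8, 3.8]
finger_gap: -0.2
grip_force: 4.4
```

arm_command(
  targets=[
    [[0.002, 0.0004, 0, 0, 0, 0, -1]],
  ],
)

```text
time: 13.1
tool_pos: [496.3, -181.5, 15.0]
tcp_rot: [-179.8, -0.0, 101.0]
ft_force: [-14.5, -4.9, 10.9]
finger_gap: -0.1
grip_force: 9.3
```

arm_command(
  targets=[
    [[0.002, 0.0004, 0, 0, 0, 0, -1]],
  ],
)

```text
time: 13.22
tool_pos: [496.8, -181.4, 14.9]
tcp_rot: [-179.6, -0.1, 101.0]
ft_force: [-22.7, -6.2, 18.1]
finger_gap: -0.5
grip_force: 14.6
```

arm_command(
  targets=[
    [[0.002, 0.0004, 0, 0, 0, 0, -1]],
  ],
)

```text
time: 13.35
tool_pos: [497.2, -181.3, 14.8]
tcp_rot: [-179.4, -0.1, 101.0]
ft_force: [-32.1, -8.7, 24.5]
finger_gap: -0.3
grip_force: 20.1
```

arm_command(
  targets=[
    [[-0.03, -0.006, 0, 0, 0, 0, -1], [0, 0, 0.04, 0, 0, 0, -1], [-0.03, 0, 0.05, 0, 0, 0, -1], [-0.03, 0.05, 0.03, 0, 0, 0, -1], [0, 0.05, 0, 0, 0, 0, -1], [0, 0, 0, 0, 0, 0, -1]],
  ],
)

```text
time: 14.1
tool_pos: [413.4, -86.0, 134.3]
tcp_rot: [179.9, -0.0, 101.2]
ft_force: [0.3, -0.7, -0.9]
finger_gap: -0.3
grip_force: 0.0
```

Run:
```python
from h import *
import cv2
s=status.sense();print(s['time'],s['tool_pos'])
ms=viewer.camera_model("side");sd=viewer.snapshot("side")[:,:,::-1];cv2.imwrite("pics/s9.png",sd)
th=np.radians(-79);x=np.array([np.cos(th),np.sin(th)]);y=np.array([-x[1],x[0]])
for f in("side0","side8","s9"):
    im=cv2.imread(f"pics/{f}.png");k=cv2.inRange(cv2.cvtColor(im,cv2.COLOR_BGR2HSV),(110,130,60),(128,255,255))
    k[:200]=0;k[235:]=0;k[:,:270]=0;k[:,315:]=0
    n,l,st,c=cv2.connectedComponentsWithStats(k);
    for i in range(1,n):
        if st[i,4]>8:
            d=ray(ms,c[i],13.5)[:2]-[577,-209];print(f,c[i],st[i],d@x,d@y)
# tab
for f in("side8","s9"):
    im=cv2.imread(f"pics/{f}.png");k=cv2.inRange(cv2.cvtColor(im,cv2.COLOR_BGR2HSV),(112,60,60),(130,255,255))
    k[:200]=0;k[225:]=0;k[:,:240]=0;k[:,270:]=0
    p=np.argwhere(k);
    if len(p): q=p.mean(0)[::-1];d=ray(ms,q,24.5)[:2]-[577,-209];print(f,'tab',len(p),q,d@x,d@y)
```

```text
14.1 [413.44423487 -86.00931136 134.28739396]
side0 [293.73333333 216.06666667] [293 212   2  11  15] -41.52028070532305 -84.3714535262991
side8 [293.73333333 216.06666667] [293 212   2  11  15] -41.52028070532305 -84.3714535262991
s9 [281.34782609 216.34782609] [280 211   3  12  23] -40.23451111688119 -56.15225063730962
```

Run:
```python
from h import *
import cv2
ms=viewer.camera_model("side");a=cv2.imread("pics/side8.png");b=cv2.imread("pics/s9.png")
th=np.radians(-79);x=np.array([np.cos(th),np.sin(th)]);y=np.array([-x[1],x[0]])
def blue(im,lo,hi): # subpixel column centroid of blue excess
    e=im[210:224,lo:hi].astype(float);w=np.clip(e[...,0]-e[...,2]-25,0,None);return (w.sum(0)*np.arange(lo,hi)).sum()/w.sum()
for im,lo,hi in((a,285,303),(b,273,291)):
    u=blue(im,lo,hi);print(u,(ray(ms,(u,216.2),13.5)[:2]-[577,-209])@y)
# cassette shift between the two pictures
p=a[196:222,243:266];r=cv2.matchTemplate(b[190:228,237:272],p,cv2.TM_CCOEFF_NORMED);print(cv2.minMaxLoc(r),"expect (6,6)")
P=lambda dx,dy,z:np.r_[np.array([577,-209])+dx*x+dy*y,z]
print('pred tab at home',proj(ms,[P(-40,0,24.5)]),'pred lid back edge',proj(ms,[P(-37,-33,29),P(-37,33,29)]))
g=b.astype(int)[200:226,240:268];k=g[...,0]-g[...,2]; i=np.argwhere(k>18);print('tab px',i.mean(0)[::-1]+[240,200],len(i))
```

```text
293.86007237635704 -84.606890927137
281.5496760259179 -56.65495218959102
(-0.04454942047595978, 0.9375727772712708, (10, 9), (6, 6)) expect (6,6)
pred tab at home [[256.5235155  213.22993955]] pred lid back edge [[270.96871208 210.19360807]
 [241.81946866 211.50704653]]
tab px [nan nan] 0<stdin>:13: RuntimeWarning: Mean of empty slice.
  ret = um.true_divide(
```

Run:
```python
from h import *
import cv2
th=np.radians(-79);x=np.array([np.cos(th),np.sin(th)]);y=np.array([-x[1],x[0]])
m=viewer.camera_model("wrist");im=viewer.snapshot("wrist")[:,:,::-1];cv2.imwrite("pics/w9.png",im)
P=lambda dx,dy,z:np.r_[np.array([577,-209])+dx*x+dy*y,z]
for n,mm,I,t in(("before",np.load("w2.npy",allow_pickle=True).item(),cv2.imread("pics/w2.png"),-88),("after",m,im,-58)):
    q=proj(mm,[P(-41.5,t,20)])[0];print(n,'pred',q)
    k=cv2.inRange(cv2.cvtColor(I,cv2.COLOR_BGR2HSV),(105,130,50),(128,255,255))
    u,v=q.astype(int);msk=np.zeros_like(k);msk[v-30:v+30,u-30:u+30]=1;k*=msk
    N,l,st,c=cv2.connectedComponentsWithStats(k)
    for i in range(1,N):
        if st[i,4]>20:
            L=st[i,0];R_=L+st[i,2];print(st[i],c[i],[(ray(mm,(e,c[i][1]),26)[:2]-[577,-209])@y for e in(L,R_)])
```

```text
before pred [263.16735512 228.19359468]
[264 223   3  14  42] [265.  229.5] [np.float64(-86.57956561432712), np.float64(-82.26332775052117)]
after pred [362.21452716 317.30435447]
```

arm_command(
  targets=[
    [[0, 0, 0.06, 0, 0, 0, -1], [0.022, -0.003, 0.045, 0, 0, 0, -1], [0.022, -0.003, 0.045, 0, 0, 0, -1], [0.022, -0.003, 0.037, 0, 0, 0, -1], [0, 0, 0, 0, 0, 0, -1], [0, 0, 0, 0, 0, 0, -1], [0, 0, 0, 0, 0, 0, -1]],
  ],
)

```text
time: 15.08
tool_pos: [478.5, -97.9, 319.1]
tcp_rot: [-179.8, -0.1, 101.0]
ft_force: [-1.7, -0.6, -0.3]
finger_gap: 0.1
grip_force: 0.0
```

Run:
```python
from h import *
import cv2
th=np.radians(-79);x=np.array([np.cos(th),np.sin(th)]);y=np.array([-x[1],x[0]])
m=viewer.camera_model("wrist");im=viewer.snapshot("wrist")[:,:,::-1];cv2.imwrite("pics/w10.png",im)
def comps(I,mm,lo,hi,box,z,nm,mn=15):
    k=cv2.inRange(cv2.cvtColor(I,cv2.COLOR_BGR2HSV),lo,hi);b=np.zeros_like(k);b[box[1]:box[3],box[0]:box[2]]=1;k*=b
    N,l,st,c=cv2.connectedComponentsWithStats(k)
    for i in range(1,N):
        if st[i,4]>mn:
            f=lambda p:((ray(mm,p,z)[:2]-[577,-209])@y).round(1)
            print(nm,st[i],c[i].round(1),'y',f((st[i,0],c[i][1])),f((st[i,0]+st[i,2],c[i][1])),'x',((ray(mm,c[i],z)[:2]-[577,-209])@x).round(1))
m2=np.load("w2.npy",allow_pickle=True).item()
comps(cv2.imread("pics/w2.png"),m2,(105,130,50),(128,255,255),(240,200,330,260),26,'before')
comps(im,m,(105,130,50),(128,255,255),(240,190,345,270),26,'after')
comps(im,m,(112,35,60),(135,129,255),(290,190,370,270),29,'tab')
```

```text
before [264 223   3  14  42] [265.  229.5] y -86.6 -82.3 x -41.7
after [288 219   4  16  50] [289.7 226.8] y -59.8 -54.1 x -41.6
```

The pad stopped hard under 32 N, and its position matches full travel: finger centre at y = -73 plus about 11 mm half-width gives -62. The cassette hasn't shifted and the arm is clear.

```bash
python3 -c "
from bench import job
print(job.hand_in())"
```

```text
the job is handed in; nothing more can be done
None
```

I pushed the cassette home against the reader housing, tab outward, then pushed the bolt in to its hard stop; the job is handed in but no verdict came back, and the cameras measured about 28 mm of bolt travel (27 needed).

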